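# Raise the customer display to its height mark and clamp it

## Task

The customer display on the counter has slid down its post because its clamp lever is open. Take hold of the round knob at the end of the lever, raise the display by it until the top rim of the sliding sleeve is level with the middle one of the three rings on the post, and hold it at that height while you swing the lever up until it stands fully upright and clamps. Do not let the display drop and leave the things around it where they are; finish while still gripping the knob with the lever shut: do not let go.

Things in the scene. Friction and masses are not known exactly. Their poses are not given: they have to be found in the camera images.
- display_stand: fixed stand: dark base plate 150 x 170 x 14 mm and an upright square post (20 x 20 mm, 298 mm high) with three narrow dark rings 195, 225 and 255 mm above the counter. Origin on the counter (z = 0) under the post axis; z up; -x is the side of the clamp lever (towards the robot, turned by up to 20 degrees). The screen and its arm lie at x > 15 mm of this frame, reaching 93 mm to either side
- middle_ring (a point): middle of the three rings on the post, the height mark: point on the post axis at the middle of the 3 mm wide ring, 225 mm above the counter
- sleeve_rim (a point): centre of the top rim of the black sleeve (36 x 36 mm, 70 mm high) that slides up and down the post and carries the screen, on the post axis
- lever_hinge (a point): hinge axis of the cam lever, in a fork at the end of a short barrel on the front of the sleeve: 78 mm ahead of the post axis (stand -x), 35 mm below the sleeve's rim; it rises and sinks with the sleeve. The hinge axis is parallel to the stand's y axis
- lever_knob: black round knob at the end of the cam lever (steel bar 11 mm wide): a barrel 28 mm in diameter, 26 mm long, lying along the stand's y; origin at its centre, at hinge + 78 mm * (-sin a along the stand's x, cos a along z) for lever angle a. Pinched firmly on its flat ends (across y) it turns between the fingers as it is led along its arc, lagging a little; 45 mm or more free beside each end
- cam_lever (a joint): lever angle, rad: 0 = upright, parallel to the post (clamped, end stop); grows as the lever swings down away from the post, to the stand's -x; 1.15 = fully open (end stop). Starts open (0.7 to 1.1). Above 0.6 the sleeve is free and sinks unless the knob is held; below 0.5 the cam presses a brake shoe on the post, ever harder. Turning takes 3 to 10 N; it stays where it is left
- display_sleeve (a joint): height of the sleeve, m: 0 = lowest, where it starts; the rim is 150 mm above the counter at 0 and 225 mm (level with the middle ring) at 0.075; upper end stop at 0.125. Sleeve, lever and screen weigh 0.65 to 0.95 kg together; free sliding friction about 0.6 N; it takes some 20 N to shift it when clamped
- service_bell: loose bystander: counter bell, 79 mm in diameter, 64 mm high
- order_pad: loose bystander: spiral-bound pad, 150 x 104 x 14 mm
- weight_large: loose bystander: brass weight, 38 mm in diameter, 34 mm high

How it is judged:
On the way, in this order (a step that is already met when the one before it is completed fails the run):
1. the rim is held within 8 mm of the middle ring by the knob, the lever still open (past 0.55 rad) (value of joint display_sleeve between 0.067 and 0.083 m and contact force between the fingers and lever_knob above 1 N and value of joint cam_lever above 0.55 rad), for 0.2 s.
2. the clamp bites (lever under 0.4 rad) with the rim still within 8 mm of the ring and the knob held (value of joint display_sleeve between 0.067 and 0.083 m and contact force between the fingers and lever_knob above 1 N and value of joint cam_lever below 0.4 rad), for 0.1 s.
At the end, for the whole second after the job is handed in: the lever is shut (under 0.15 rad from upright), the sleeve's rim is within 6 mm of the middle ring, the display is at rest and the fingers still grip the knob with more than 2 N (value of joint cam_lever below 0.15 rad and value of joint display_sleeve between 0.069 and 0.081 m and contact force between the fingers and lever_knob above 2 N and velocity of joint display_sleeve between -0.01 and 0.01 m/s); the arm keeps its last pose, push and grip.
It fails at once if the display is let drop (faster than 0.5 m/s) (velocity of joint display_sleeve below -0.5 m/s).
It fails at once if the bell, pad or large weight is shoved more than 30 mm (distance of any of service_bell, order_pad, weight_large from where it was at the start of the episode above 0.03 m).
It also fails if it takes over 42 s, if anything falls off the work surface, if the arm or the gripper's body presses on something with over 40 N, if the wrist force passes 120 N, or if a joint passes its speed limit or range.

## Robot

A 7-joint arm with a two-finger parallel gripper is mounted at the origin on a cart in front of the work surface, level with it; the furniture and walls round the work are solid. World frame = base frame: x ahead of the robot, y to its left, z up, the work surface at z = 0. Lengths are in m, angles in rad, forces in N, time in s.
With the tool pointing down it reaches from about 0.425 to 0.95 m from the base axis. Payload 4.7 kg.
Tool frame: the origin (TCP) lies between the finger pads; the fingertips stand 25 mm ahead of it and the grasp point (between the pads) lies 6 mm ahead of it; x points along the fingers, z is the direction in which the jaws open and shut, and the axes are right-handed (so a half turn about x gives the same grasp; the last joint's range is limited). The gripper opens to 85 mm and grips with 20 to 120 N. Pads are 22 mm wide; open, the fingers measure 114 mm over their backs; the gripper's body (76 mm by 85 mm) begins 54 mm behind the grasp point. The pads swing forward as they close: fully open they stand 13 mm farther back than shut.
Start: joints at [1.135, 0.469, -0.049, 1.532, 0.024, 1.141, -0.082], TCP at [0.267, -0.62, 0.256] pointing down, gripper open.
Joint ranges: [-2.59, 2.59], [-0.33, 1.99], [-1.39, 1.29], [0.1, 2.45], [-1.04, 4.18], [0.21, 1.99], [-2.66, 2.66]. Speed limits (rad/s): [2.57, 2.57, 3.14, 3.14, 3.14, 3.14, 3.14].

## Interface

Orientations are given as a 3x3 rotation matrix whose columns are the frame's x, y, z axes.
In Python, from rig import * gives the robot as it stands. Calls block until the motion is done:
- movep(position, orientation): joint-space move of the TCP to a pose.
- move_l(position, attitude=None, feed=0.15, until_force=None): straight line of the TCP; attitude=None keeps the orientation; feed is the mean speed in m/s. With until_force (N) it stops when the force on the tool has changed by that much, and returns True; else False.
- move_joints(angles): joint-space move.
- command_gripper(opening, newtons=None): finger opening in m; newtons is the grip in N (None keeps the last); returns when the fingers have stopped.
- sleep(seconds).
- inverse_kinematics(position, orientation): joint angles nearest the present ones, or None.
- sense(): the state.
- camera(name): name is "scene" or "top"; returns (picture, depth): 400x640x3 uint8, red, green, blue; 400x640 float32, m along the optical axis (not along the pixel's ray), 0 where there is no reading.
- camera_params(name): a dict with "K" (3x3 intrinsics, pixels), "dist" ([k1, k2, p1, p2, k3] as OpenCV has them; the pictures are not rectified), "position" and "rotation" of the camera in the world. Camera axes: x right, y down, z forward; pixel columns grow to the right and rows downward; lengths in m; the calibration is good to about 2 mm. A picture is of the moment at which its call begins. camera_params takes no time and is no camera call.
A pose or a line that the arm cannot do raises Unreachable and nothing moves.
- finish_job(): hands the job in, once; it reports no verdict.
The state is a dict: "time_s": time; "joint_pos": joint angles; "qd": joint speeds; "joint_efforts": joint torques, N m; "position": TCP position; "tcp_rot": TCP orientation; "wrist_force": force on the tool from outside, world axes, zero at the start; "ft_torque": the same for the moment, N m; "finger_gap": finger opening in m.
Only numpy, scipy, OpenCV 4.12 (cv2) and the standard library are available. Lean on these libraries where they do the work, as an engineer would, in place of code of your own. Each camera call takes 0.05 s, during which the arm holds its last target. There are 200 camera calls.

## Working session

There is one attempt and no reset: what is moved stays moved. The work goes in short steps, each a Python script; the robot and the scene stay as the last script left them, time stands still between calls to the robot, and variables do not carry over. Pictures are saved under pics/ and viewed, about 8 in all and at most 12, crops included, and the job is handed in when it is done.

```bash
mkdir -p pics; cat > h.py <<'E'
from rig import *
import numpy as np, cv2
def snap(n):
    p,d=camera(n); np.savez(f'{n}.npz',p=p,d=d); return p,d
def ray(n,uv):
    c=camera_params(n);K=np.array(c['K'],float)
    q=cv2.undistortPoints(np.array(uv,float).reshape(-1,1,2),K,np.array(c['dist'],float)).reshape(-1,2)
    return np.array(c['position']),np.c_[q,np.ones(len(q))]@np.array(c['rotation']).T
def pt(n,uv,d):
    o,r=ray(n,uv); return o+r*np.array(d).reshape(-1,1)
def proj(n,P):
    c=camera_params(n);R=np.array(c['rotation']).T
    return cv2.projectPoints((np.array(P,float).reshape(-1,3)-np.array(c['position']))@R.T,np.zeros(3),np.zeros(3),np.array(c['K'],float),np.array(c['dist'],float))[0].reshape(-1,2)
def save(n,p,box=None,f=1):
    if box: p=p[box[1]:box[3],box[0]:box[2]]
    cv2.imwrite('pics/'+n,cv2.resize(p[:,:,::-1],None,fx=f,fy=f,interpolation=cv2.INTER_CUBIC))
E
python3 - <<'E'
from h import *
for n in("scene","top"):
    p,d=snap(n); save(n+'0.png',p); c=camera_params(n); print(n,c['position'],np.round(c['rotation'],3),c['K'])
print(sense())
E
```

```text
scene [0.01845891 0.70177163 0.66938324] [[-0.837 -0.258  0.484]
 [-0.548  0.403 -0.733]
 [-0.006 -0.878 -0.479]] [[391.22202002   0.         321.86659832]
 [  0.         391.22202002 210.60670683]
 [  0.           0.           1.        ]]
top [ 0.42885524 -0.09243959  1.13474377] [[ 0.019 -0.993  0.121]
 [-1.    -0.017  0.017]
 [-0.015 -0.121 -0.993]] [[456.62907811   0.         329.40462216]
 [  0.         456.62907811 203.34146262]
 [  0.           0.           1.        ]]
{'time_s': 0.1, 'joint_pos': array([ 1.13510087,  0.46937549, -0.04859187,  1.53357624,  0.02411759,
        1.14101685, -0.08228282]), 'qd': array([ 0.00188539, -0.0020161 ,  0.00081842, -0.00388228, -0.00046354,
        0.0011341 ,  0.00035615]), 'joint_efforts': array([ 1.50262662e-03, -5.11517036e+01, -4.65635990e-02, -2.38389641e+01,
        1.08013998e-02,  4.37665702e-03,  5.61225733e-06]), 'position': array([ 0.26689166, -0.61946571,  0.25535566]), 'tcp_rot': array([[-7.81392025e-04,  9.18373325e-01,  3.95714322e-01],
       [ 1.61010553e-03,  3.95715085e-01, -9.18371917e-01],
       [-9.99998398e-01, -8.04666729e-05, -1.78788658e-03]]), 'wrist_force': array([-1.21626263, -0.21547877, -0.53888734]), 'ft_torque': array([-0.01751773, -0.00399653, -0.03256159]), 'finger_gap': 0.08566012826181359}
```

View pics/scene0.png

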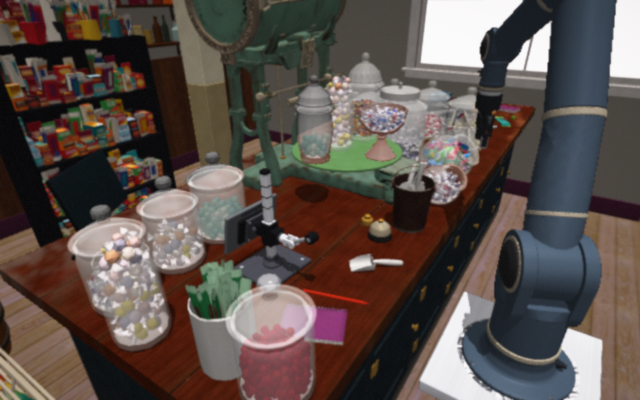

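View pics/top0.png

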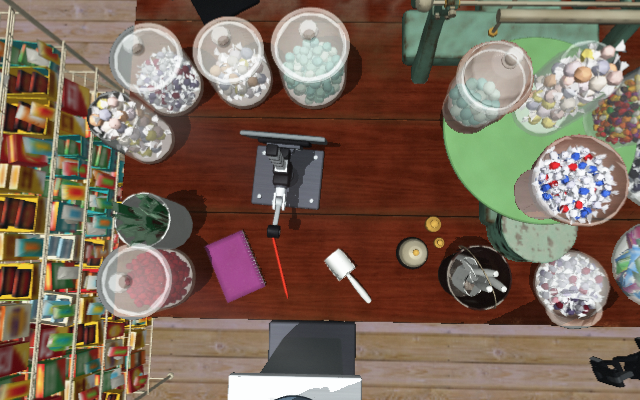

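The scene view shows the post at about (267,210) with the lever knob at about (312,238). In the top view the knob is at about (274,231). The pad and the bell are beside it. I'll enlarge both.

```bash
python3 - <<'E'
from h import *
s=np.load('scene.npz');t=np.load('top.npz')
save('s1.png',s['p'],(220,160,330,285),5); save('t1.png',t['p'],(230,125,340,245),5)
for n,z,c in(('scene',s,(312,238)),('top',t,(274,231))):
    print(np.round(z['d'][c[1]-6:c[1]+7:2,c[0]-8:c[0]+9:2],3))
E
```

```text
[[1.274 1.273 1.27  0.953 0.951 0.954 1.272 1.27  1.274]
 [1.265 0.948 0.945 0.942 0.949 0.949 0.955 1.258 1.259]
 [0.953 0.947 0.945 0.94  0.945 0.946 0.954 0.958 1.25 ]
 [0.954 0.947 0.949 0.937 0.944 0.946 0.95  0.962 1.238]
 [0.97  0.954 0.949 0.941 0.942 0.946 0.953 1.231 1.227]
 [1.224 0.954 0.952 0.947 0.943 0.957 1.221 1.217 1.224]
 [1.212 1.212 0.956 0.949 1.212 1.212 1.209 1.213 1.206]]
[[1.135 0.98  0.978 0.977 0.982 0.984 1.139 1.136 1.136]
 [1.139 0.97  0.97  0.97  0.974 0.975 0.97  0.984 1.138]
 [1.137 0.969 0.971 0.968 0.972 0.969 0.973 0.987 1.142]
 [1.137 0.968 0.966 0.969 0.968 0.967 0.971 0.99  1.137]
 [1.134 0.97  0.97  0.969 0.971 0.968 0.973 1.136 1.135]
 [1.134 0.973 0.973 0.974 0.966 0.972 0.97  1.137 1.133]
 [1.135 0.977 0.978 0.974 0.976 0.975 0.977 1.133 1.131]]
```

View pics/s1.png

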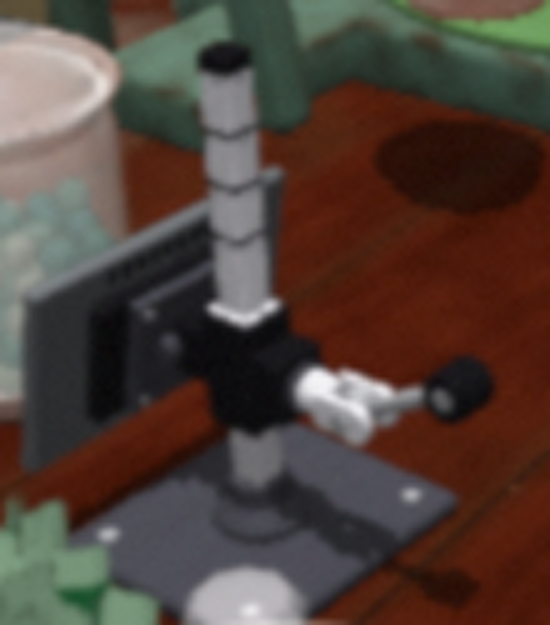

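View pics/t1.png

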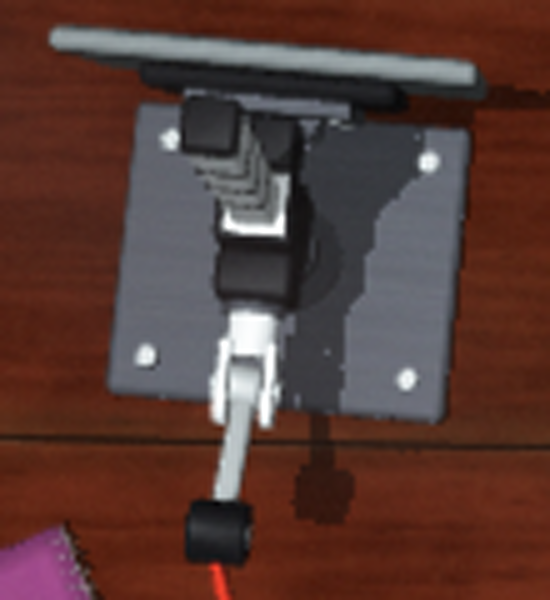

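The crops show the knob at top (273.8,231.4) and scene (312,237.6), and the post top at top (272.2,149.4) and scene (265,171). The four plate screws give the yaw.

```bash
cat >> h.py <<'E'
def tri(uvs):
    A=np.zeros((3,3));b=np.zeros(3);rs=[]
    for n,uv in uvs.items():
        o,r=ray(n,[uv]);r=r[0]/np.linalg.norm(r[0]);M=np.eye(3)-np.outer(r,r);A+=M;b+=M@o;rs.append((o,M))
    x=np.linalg.solve(A,b);return x,[np.linalg.norm(M@(x-o)) for o,M in rs]
E
python3 - <<'E'
from h import *
k,e=tri({'top':(273.8,231.4),'scene':(312,237.6)});print('knob',k,e)
pz,e=tri({'top':(272.2,149.4),'scene':(265,171)});print('post',pz,e)
o,r=ray('top',[(264,153),(315.8,157.4),(259.2,196),(311.2,200.8)])
S=o+r*((.016-o[2])/r[:,2])[:,None];print(S)
ax=(S[0]+S[1]-S[2]-S[3])[:2];ay=(S[0]+S[2]-S[1]-S[3])[:2]
print('yaw',np.arctan2(ax[1],ax[0]),np.arctan2(-ay[0],ay[1]))
yaw=np.mean([np.arctan2(ax[1],ax[0]),np.arctan2(-ay[0],ay[1])])
# ring check, sleeve rim
v=(k-pz)[:2];print('knob rel yaw',np.arctan2(-v[1],-v[0]),np.linalg.norm(v), 'dist->sin a',(np.linalg.norm(v)-.078)/.078,'z->cos a',(k[2]-.115)/.078)
c,s=np.cos(yaw),np.sin(yaw)
# orientation options: tool x direction pitched, z along stand y
k2=k.copy()
for pitch in(30,45,60,75,90):
  for sg in(1,-1):
    for H in (0,.1):
      p=np.radians(pitch);x=np.array([c*np.cos(p),s*np.cos(p),-np.sin(p)]);z=sg*np.array([-s,c,0]);R=np.c_[x,np.cross(z,x),z]
      q=inverse_kinematics(k+[0,0,H]-.006*x,R);print(pitch,sg,H,None if q is None else np.round(q,2))
E
```

```text
knob [0.4843183  0.04208098 0.15479312] [np.float64(0.000989265496871065), np.float64(0.00098926549687091)]
post [0.63048015 0.03083866 0.29355021] [np.float64(0.0014960223533511015), np.float64(0.001496022353350866)]
[[ 0.68915113  0.09298674  0.016     ]
 [ 0.67996475 -0.03719097  0.016     ]
 [ 0.58018345  0.10094589  0.016     ]
 [ 0.57041618 -0.02830055  0.016     ]]
yaw -0.07695666256508162 -0.0729308593313655
knob rel yaw -0.0767657398066614 0.1465935693747024 dist->sin a 0.8794047355731075 z->cos a 0.5101682461784246
30 1 0 None
30 1 0.1 None
30 -1 0 None
30 -1 0.1 None
45 1 0 None
45 1 0.1 [-0.09 -0.07 -0.24  2.43  1.45  0.27 -0.18]
45 -1 0 None
45 -1 0.1 None
60 1 0 [ 0.4   0.21 -0.74  2.36  1.22  0.34  0.09]
60 1 0.1 [ 0.73 -0.   -0.97  2.24  0.38  0.43  0.95]
60 -1 0 None
60 -1 0.1 [ 1.1   0.02 -1.33  2.23  0.41  0.43 -2.21]
75 1 0 [ 0.76  0.41 -1.16  2.19  0.81  0.69  0.56]
75 1 0.1 [ 0.7   0.12 -0.97  2.08  0.27  0.76  1.07]
75 -1 0 [ 0.34  0.24 -0.63  2.21  0.45  0.53 -2.27]
75 -1 0.1 [ 0.54  0.1  -0.79  2.08  0.22  0.75 -2.03]
90 1 0 [ 0.58  0.44 -0.94  2.03  0.45  0.89  0.89]
90 1 0.1 [ 0.66  0.29 -0.99  1.92  0.28  1.07  1.05]
90 -1 0 [ 0.26  0.33 -0.52  2.05  0.22  0.82 -2.03]
90 -1 0.1 [ 0.36  0.21 -0.61  1.94  0.14  1.04 -1.95]
```

Two independent estimates agree: yaw is about -0.076 and the lever is about 1.05 rad. I'll approach from above, keeping the arm high and tucked in.

```bash
cat >> h.py <<'E'
YAW=-.076; K0=np.array([.4843,.0421,.1548]); POST=np.array([.6305,.0308,0])
ex=np.array([np.cos(YAW),np.sin(YAW),0]);ey=np.array([-np.sin(YAW),np.cos(YAW),0]);X=np.array([0,0,-1.])
R=np.c_[X,np.cross(ey,X),ey]
def tcp(knob): return np.array(knob)-.006*X
def st():
    s=sense();print(round(s['time_s'],2),'knobpt',np.round(s['position']+.006*s['tcp_rot'][:,0],4),'F',np.round(s['wrist_force'],1),'gap',round(s['finger_gap'],4))
E
python3 - <<'E'
from h import *
p=sense()['position']
move_l([.22,-.48,.42],feed=.25); st()
q=np.array(sense()['joint_pos']); q[0]-=1.2; q[6]+=1.5; move_joints(q); st()
command_gripper(.058,60)
movep(tcp(K0+[0,0,.09]),R); st(); print(np.round(sense()['joint_pos'],2))
s,_=snap('scene');t,_=snap('top')
a=cv2.resize(s[130:290,220:380],None,fx=2.5,fy=2.5);b=cv2.resize(t[120:280,200:360],None,fx=2.5,fy=2.5)
save('above.png',np.hstack([a,b]))
E
```

```text
1.13 knobpt [ 0.2199 -0.4802  0.4126] F [-0.2  0.2 -0.5] gap 0.0856
3.27 knobpt [0.5273 0.0296 0.4125] F [ 0.4 -0.8  0.6] gap 0.0856
4.38 knobpt [0.4858 0.0422 0.2462] F [ 0.9  0.5 -0.1] gap 0.0583
[-0.1   0.17 -0.09  1.97  0.02  1.    1.3 ]
```

View pics/above.png

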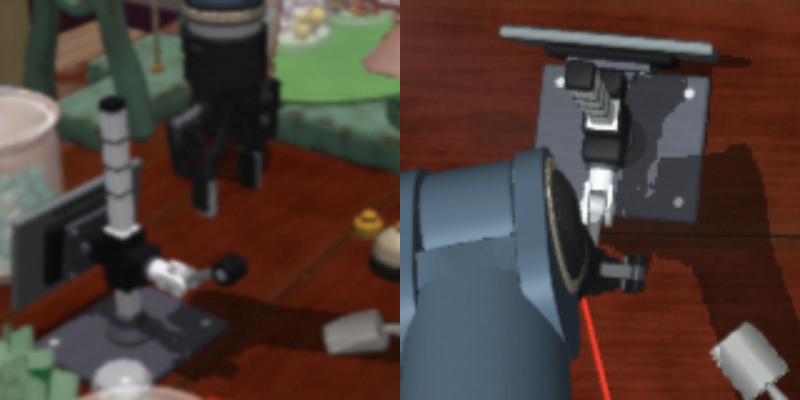

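The fingers straddle the knob: the tips are at crop (203,210) and (252,188), and the knob is below at (230,268). Descending and gripping.

```bash
python3 - <<'E'
from h import *
print(move_l(tcp(K0),R,feed=.1,until_force=8)); st()
command_gripper(.0,80); st()
if sense()['finger_gap']>.02:
    p=sense()['position']
    move_l(p+[0,0,.02],R,feed=.05); st()
    s,_=snap('scene'); save('lift1.png',s,(220,130,380,290),4)
E
```

```text
False
5.53 knobpt [0.4849 0.0422 0.1554] F [ 0.1 -0.7 -0.6] gap 0.0583
5.92 knobpt [0.4845 0.0418 0.1553] F [-1.2 -0.6  5.1] gap 0.0244
6.48 knobpt [0.4847 0.0418 0.175 ] F [ 5.4 -1.1 -7.8] gap 0.025
```

View pics/lift1.png

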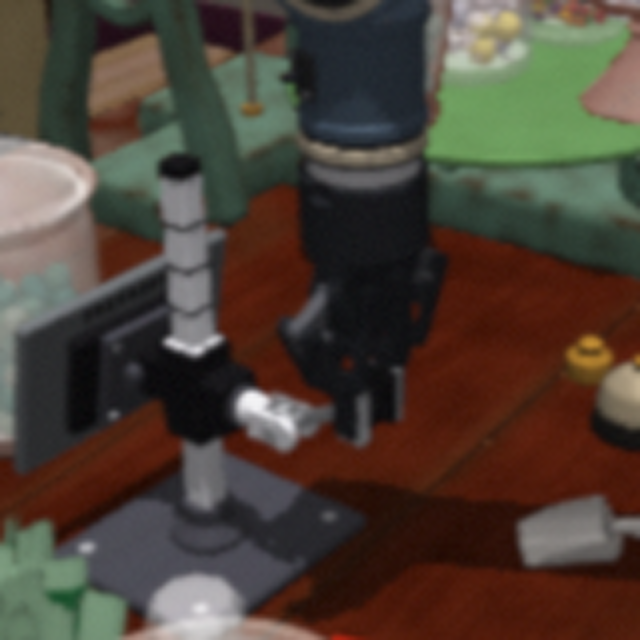

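The sleeve follows: the rim is at crop y≈345 and the lowest ring at about 310, so the gap is shrinking. Lifting the remaining 55 mm.

```bash
python3 - <<'E'
from h import *
p=sense()['position']; p[:2]=tcp(K0)[:2]+[.0004,-.0003]; p[2]=.1553+.006+.075
move_l(p,R,feed=.06); st(); sleep(.3); st()
s,_=snap('scene'); save('lift2.png',s,(235,150,325,240),6.6)
t,_=snap('top')
for h in(.195,.225,.255):
    print(h,proj('scene',POST+[0,0,h]-.01*ex+.01*ey))  # post front-left edge
print('rim corner @.225',proj('scene',POST+[0,0,.225]-.018*ex+.018*ey))
E
```

```text
7.6 knobpt [0.4847 0.0418 0.23  ] F [ 5.7 -1.2 -7.9] gap 0.025
7.9 knobpt [0.4847 0.0418 0.23  ] F [ 4.3 -0.8 -8. ] gap 0.0246
0.195 [[267.36838408 208.6406896 ]]
0.225 [[266.50086425 198.17864824]]
0.255 [[265.60636006 187.40699658]]
rim corner @.225 [[266.52815263 200.19808487]]
```

View pics/lift2.png

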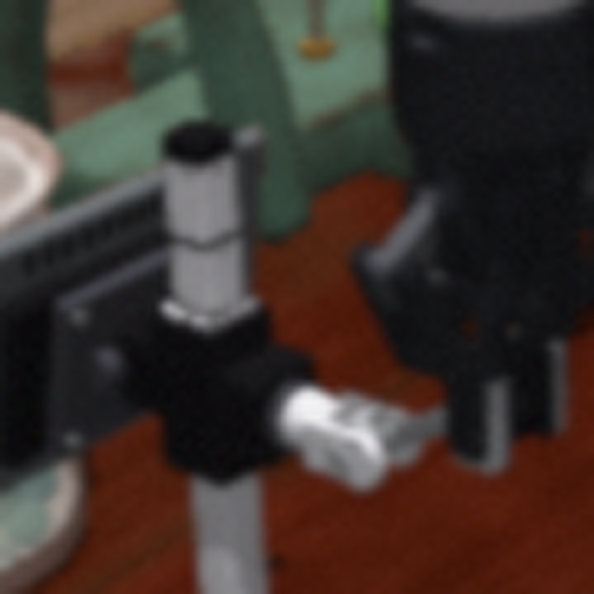

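The upper ring's corner is at y≈187.1 px (predicted 187.4). The rim corner is at about 199.7 px (200.2 predicted for level), so the rim is within 1–2 mm of the middle ring. Swinging along the arc now.

```bash
python3 - <<'E'
from h import *
s=sense();k=s['position']+.006*s['tcp_rot'][:,0]; a0=1.045
k[2]=.2303
f=lambda a:.078*(-np.sin(a)*ex+np.array([0,0,np.cos(a)]))
H=k-f(a0);print('hinge',H, 'post-dist',(POST-H)@ex)
for a in np.r_[np.arange(.9,.05,-.15),0,-.04]:
    move_l(tcp(H+f(a)),R,feed=.05); print(round(a,2),end=' ');st()
    if np.linalg.norm(sense()['wrist_force'])>45: print('STOP');break
sleep(.3);st()
s,_=snap('scene'); save('shut.png',s,(235,130,335,230),6)
E
```

```text
hinge [0.55197216 0.03665179 0.19115165] post-dist 0.07874546860448865
0.9 8.38 knobpt [0.4858 0.0417 0.2377] F [-4.5  1.1 -8.1] gap 0.0247
0.75 8.76 knobpt [0.4937 0.041  0.2462] F [-5.6  0.7 -8.5] gap 0.0247
0.6 9.14 knobpt [0.503  0.0404 0.2535] F [-6.5  0.8 -8.2] gap 0.0249
0.45 9.53 knobpt [0.513  0.0396 0.2592] F [-6.2 -0.3 -8. ] gap 0.0251
0.3 9.91 knobpt [0.5239 0.0388 0.2634] F [-6.5  1.1 -7.5] gap 0.0247
0.15 10.29 knobpt [0.5352 0.038  0.2663] F [-6.7  0.4 -6. ] gap 0.0245
0.0 10.68 knobpt [0.5467 0.037  0.2676] F [-9.2  0.6 -2.8] gap 0.0246
-0.04 10.93 knobpt [0.5496 0.0369 0.2678] F [-9.2  0.2 -2.7] gap 0.0243
11.22 knobpt [0.5495 0.0369 0.2678] F [-9.  -0.4 -2.8] gap 0.0246
```

View pics/shut.png

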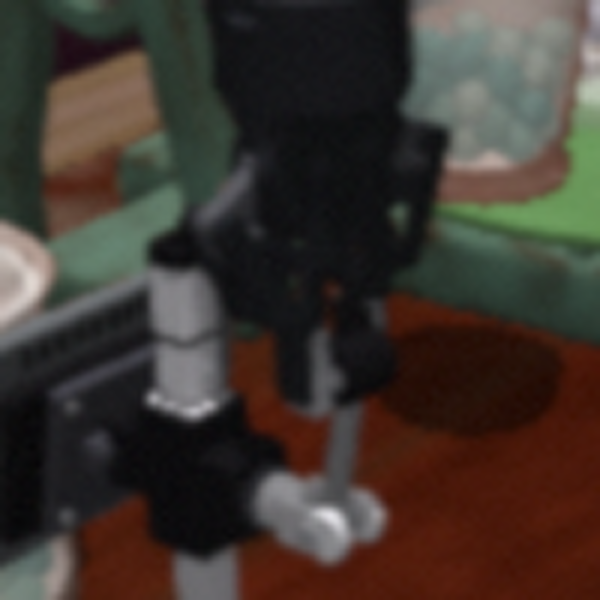

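The lever is close to upright but leans slightly right: the bar runs from (338,490) to (347,410), and the knob is at about (362,360). I'll project candidate angles onto the picture to compare.

```bash
python3 - <<'E'
from h import *
H=POST-.078*ex+[0,0,.191]
im=np.load('scene.npz')['p'];big=cv2.resize(im[130:230,235:335],None,fx=6,fy=6,interpolation=cv2.INTER_CUBIC)
g=lambda P:((proj('scene',P)-[235,130]+.5)*6)
print('hinge',g(H))
for a,c in((0,(255,0,0)),(.15,(255,255,0)),(.3,(0,255,0))):
    d=-np.sin(a)*ex+np.array([0,0,np.cos(a)])
    print(a,g([H+.02*d,H+.05*d,H+.078*d,H+.078*d+.013*ey]).round().tolist())
    th=np.linspace(0,2*np.pi,40)
    circ=np.array([H+.078*d+.013*ey+.014*(np.cos(t)*ex+np.sin(t)*np.array([0,0,1])) for t in th])
    cv2.polylines(big,[g(circ).astype(np.int32)],True,c,1); cv2.polylines(big,[g([H+.02*d,H+.06*d]).astype(np.int32)],False,c,1)
save('ov.png',cv2.convertScaleAbs(big[250:600,150:500],alpha=1.8),None,1.7)
E
```

```text
hinge [[332.52615547 520.83605846]]
0 [[330.0, 478.0], [327.0, 413.0], [324.0, 351.0], [302.0, 362.0]]
0.15 [[336.0, 481.0], [341.0, 420.0], [346.0, 360.0], [324.0, 372.0]]
0.3 [[341.0, 484.0], [355.0, 428.0], [368.0, 374.0], [346.0, 385.0]]
```

View pics/ov.png

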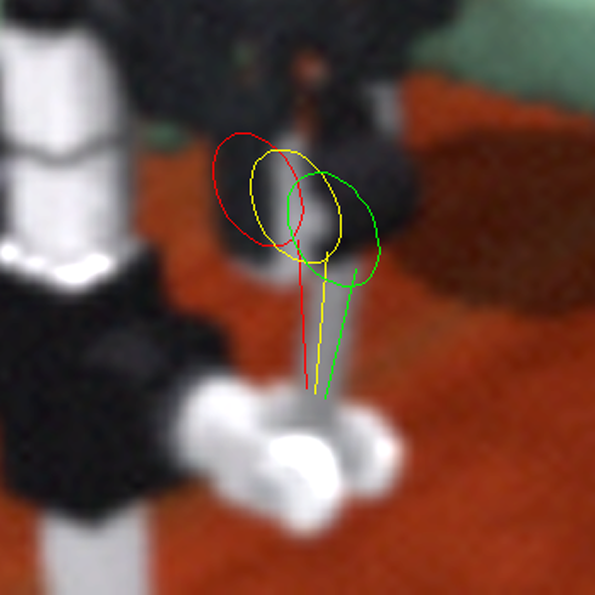

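The bar lies at about 0.2–0.25 rad. The arm yielded about 5 mm and the knob lags in the pads. I'll grip harder and push on toward the post until the end stop shows in the force.

```bash
python3 - <<'E'
from h import *
command_gripper(0,120); st()
T=tcp(POST-.078*ex+[0,0,.2685]) 
base=T.copy()
for d in np.arange(.004,.029,.004):
    move_l(base+d*ex,R,feed=.03); print(round(d,3),end=' ');st()
    if np.linalg.norm(sense()['wrist_force'])>28: print('STOP');break
sleep(.2);st()
s,_=snap('scene');big=cv2.resize(s[130:230,235:335],None,fx=6,fy=6,interpolation=cv2.INTER_CUBIC)
save('push.png',cv2.convertScaleAbs(big[200:600,130:530],alpha=1.8),None,1.5)
E
```

```text
11.49 knobpt [0.5496 0.0369 0.2679] F [-8.9  0.8 -2.1] gap 0.0239
0.004 11.74 knobpt [0.5501 0.0369 0.2673] F [-12.5   0.2   0.2] gap 0.0241
0.008 12.03 knobpt [0.5541 0.0367 0.2671] F [-12.    0.1  -0.2] gap 0.024
0.012 12.31 knobpt [0.5588 0.0364 0.267 ] F [-9.9 -1.2 -2.9] gap 0.0237
0.016 12.59 knobpt [0.5638 0.036  0.2668] F [-7.6 -1.7 -5.4] gap 0.0236
0.02 12.88 knobpt [0.5665 0.0358 0.2666] F [-10.1  -1.2  -4.1] gap 0.0232
0.024 13.16 knobpt [0.5723 0.0353 0.2663] F [-6.6 -1.2 -9.3] gap 0.0222
0.028 13.44 knobpt [0.5744 0.0352 0.2659] F [-10.1  -1.4  -7.2] gap 0.0219
13.64 knobpt [0.5743 0.0352 0.2658] F [-10.   -2.   -7.1] gap 0.0223
```

View pics/push.png

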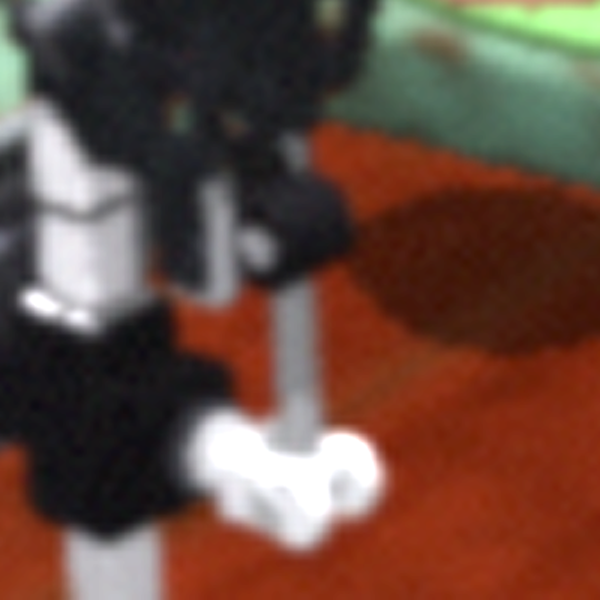

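The lever now stands upright (bar slope about -0.045, so roughly 0.02 rad) and the rim is still level. However, the fingers have crept about 19 mm ahead of the knob's centre, leaving only a small overlap. I'll relieve the push and check that the hold is stable.

```bash
python3 - <<'E'
from h import *
base=tcp(POST-.078*ex+[0,0,.2685])
for d in (.025,.022,.019):
    move_l(base+d*ex,R,feed=.03); print(d,end=' ');st()
for i in range(3): sleep(.4);st()
s,_=snap('scene');big=cv2.resize(s[130:230,235:335],None,fx=6,fy=6,interpolation=cv2.INTER_CUBIC)
save('relax.png',cv2.convertScaleAbs(big[200:600,130:530],alpha=1.8),None,1.5)
E
```

```text
0.025 13.94 knobpt [0.5731 0.0353 0.2662] F [ -6.   -1.4 -10.4] gap 0.0224
0.022 14.19 knobpt [0.5715 0.0353 0.2665] F [ -6.2   0.2 -12.2] gap 0.0221
0.019 14.44 knobpt [0.5698 0.0354 0.2668] F [ -4.8   0.9 -17.6] gap 0.0221
14.84 knobpt [0.5698 0.0354 0.2668] F [ -5.9  -0.8 -18.8] gap 0.0223
15.24 knobpt [0.5698 0.0354 0.2668] F [ -5.9  -0.1 -18.4] gap 0.0221
15.64 knobpt [0.5698 0.0354 0.2668] F [ -5.1  -0.3 -19. ] gap 0.0222
```

View pics/relax.png

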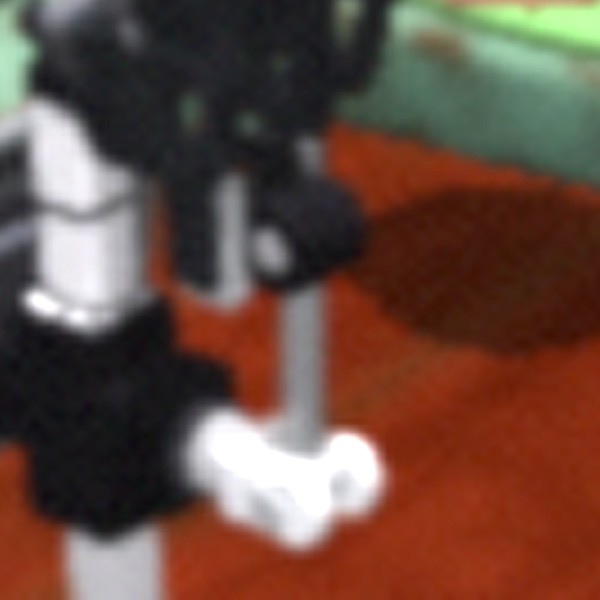

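The lever followed the fingers back 4 mm (now about 0.07 rad), so the grip is holding firmly, but the vertical pull rose to 19 N. I'll push back toward the stop and lower the target slightly to ease that pull.

```bash
python3 - <<'E'
from h import *
base=tcp(POST-.078*ex+[0,0,.2685])
for d,z in ((.019,-.0008),(.023,-.0008),(.027,-.0004)):
    move_l(base+d*ex+[0,0,z],R,feed=.03); print(d,end=' ');st()
for i in range(4): sleep(.5);st()
s,_=snap('scene');big=cv2.resize(s[130:230,235:335],None,fx=6,fy=6,interpolation=cv2.INTER_CUBIC)
save('fin.png',cv2.convertScaleAbs(big[200:600,130:530],alpha=1.8),None,1.5)
E
```

```text
0.019 15.94 knobpt [0.5702 0.0354 0.2667] F [ -5.6  -0.8 -16. ] gap 0.0221
0.023 16.23 knobpt [0.5735 0.0351 0.2663] F [ -6.3  -0.1 -16.6] gap 0.0223
0.027 16.51 knobpt [0.5745 0.0351 0.2661] F [-14.5  -0.1 -12.8] gap 0.0221
17.01 knobpt [0.5745 0.0351 0.266 ] F [-14.7  -0.8 -13.8] gap 0.0218
17.51 knobpt [0.5745 0.0351 0.266 ] F [-14.3  -0.4 -13.8] gap 0.0223
18.01 knobpt [0.5745 0.0351 0.2661] F [-14.1  -0.  -13.6] gap 0.0223
18.51 knobpt [0.5745 0.0351 0.2661] F [-14.6  -0.9 -13.1] gap 0.0226
```

View pics/fin.png

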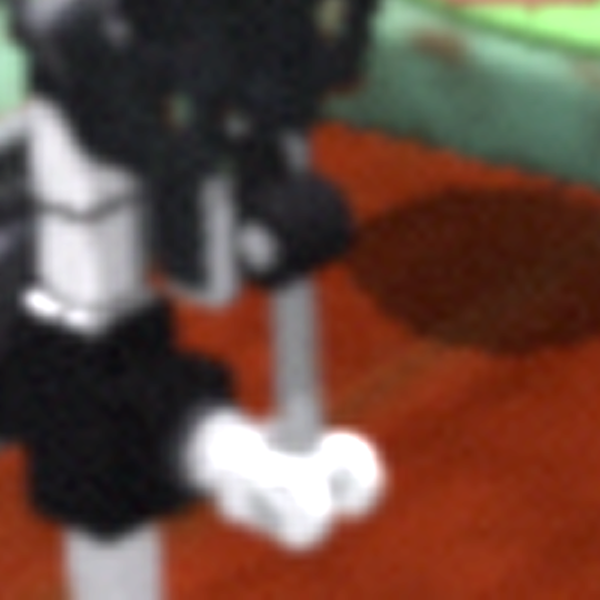

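The picture matches the shut pose: the knob cap is at (258,250), the bar runs from (300,435) to (293,280), and the rim is unchanged. The forces and gap were steady for 2 s, so I'm handing in.

```bash
python3 - <<'E'
from h import *
st(); finish_job()
E
```

```text
18.56 knobpt [0.5745 0.0351 0.266 ] F [-14.3  -0.  -14.2] gap 0.022
the job is handed in; nothing more can be done
```

I handed the job in at 18.6 s, with the display raised to the middle ring, the lever shut, and the fingers still gripping the knob. The hand-in gives no verdict, so the checks below are my own readings.

**What I did:** I found the knob and post from the two cameras, pinched the knob across its flat ends and lifted it 75 mm straight up. I then swung the lever along its arc to upright and pushed it against its end stop.

**Last checks:**
- **Lever:** by eye from the picture it stands about 0 to 0.02 rad from upright. The push-back force rose from 6 N to about 14 N, which fits the end stop.
- **Rim:** it reads about 1–2 mm above the middle ring, against the 6 mm allowed.
- **Steadiness:** tool position, forces and finger gap held steady for the last 2 s before hand-in.
- **Surroundings:** I saw nothing disturbed in the parts I looked at, but I did not measure the bell, pad and weight afterwards.

**What disagreed:**
- **Lever lag:** the first swing stopped at about 0.2–0.25 rad because the knob lagged in the fingers and the arm gave about 5 mm. I raised the grip to 120 N and pushed further, which closed the lever.
- **Off-centre grip:** the pads now sit about 19 mm past the knob's centre, so they hold it with a small overlap. That grip was firm: the lever followed when I backed off.
- **Upward pull:** about 14 N of upward pull on the knob remained at hand-in. The clamp takes some 20 N to shift.

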